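# Fit the egg-shaped cam to the flatted spindle and latch the keeper bar over it

## Robot

A 6-joint arm with a two-finger parallel gripper is mounted at the origin on a cart in front of the work surface, level with it; the furniture and walls round the work are solid. World frame = base frame: x ahead of the robot, y to its left, z up, the work surface at z = 0. Lengths are in m, angles in rad, forces in N, time in s.
With the tool pointing down it reaches from about 0.325 to 0.775 m from the base axis. Payload 5.5 kg.
Tool frame: the origin (TCP) lies on the front face of the gripper's body, between the roots of the fingers; the fingertips stand 80 mm ahead of it and the grasp point (between the pads) lies 61 mm ahead of it (env.grasp_offset is the distance from the TCP to the grasp point, in m); z points along the fingers, y is the direction in which the jaws open and shut (so a half turn about z gives the same grasp; the last joint's range is limited). The gripper opens to 88 mm and grips with 3 to 60 N. Pads are 20 mm wide; open, the fingers measure 115 mm over their backs; the gripper's body (75 mm by 178 mm) begins 61 mm behind the grasp point.
Start: joints at [-1.336, 0.091, 1.231, -0, 1.82, -0.057], TCP at [0.173, -0.575, 0.303] pointing down, gripper open.
Joint ranges: [-2.87, 2.87], [-0.86, 2.18], [0.17, 2.46], [-1.51, 4.65], [0.06, 2.69], [-2.65, 2.65]. Speed limits (rad/s): [2.57, 2.57, 3.01, 3.14, 3.14, 3.14].

## Interface

Orientations are given as a unit quaternion [w, x, y, z].
In Python, from plant import env gives the robot as it stands.
- The arm moves only by the tool jog_arm, never from a script. Its argument "steps" is a list of rows, each a list of 7 numbers: the finger opening in m, from 0 to 0.0878, then the shift along the tool's x, y, z in m, then the turn, a rotation vector about the tool's x, y, z in rad. A call has 1 to 10 rows; each row shifts and turns the commanded pose from where the row before left it, along the tool's axes as they then stand; what a row does not reach is not made up. A row lasts 1/10 s, in which the tool goes at most 50 mm and 8.59 degrees, less where a joint would pass 70% of its speed; a pose out of reach is approached as far as the arm can. A call with a gripper value outside its range is refused whole. The fingers move at their own pace and stop on an object; "grip_force" is the grip in N (left out, the last holds). Time passes only in rows, so rows that do not move let the fingers close. It gives the time, the measured TCP pose, the force and the opening at its end, in the units of the state.
- env.read_state(): the state, without advancing time (a new reading comes with each control period).
- env.capture(name): name is "side" or "top" or "wrist"; returns a dict with "frame" (420x560x3 uint8, red, green, blue), "fx", "fy", "cx", "cy" (pixels), "R" (3x3) and "t" (3): a world point X has camera coordinates R X + t. Camera axes: x right, y down, z forward; pixel columns grow to the right and rows downward; lengths in m; the calibration is good to about 2 mm. A picture is of the moment at which its call begins. There is no depth.
- env.sign_off(): hands the job in, once; it reports no verdict.
The state is a dict: "time_s": time; "q": joint angles; "joint_vel": joint speeds; "effort": joint torques, N m; "ee_pos": TCP position; "tool_rot": TCP orientation; "contact_force": force on the tool from outside, world axes, zero at the start; "wrist_torque": the same for the moment, N m; "finger_gap": opening from 0.0 (shut) to 1.0 (fully open).
Only numpy, scipy, OpenCV 4.12 (cv2) and the standard library are available. Lean on these libraries where they do the work, as an engineer would, in place of code of your own. Each camera call takes 0.05 s, during which the arm holds its last target.

## Task

Fit the egg-shaped cam onto the spindle of the small stand: turn it so that the flat in its bore matches the flat of the spindle, and seat it fully down on the collar while the keeper bar is still swung open. Then swing the keeper bar up and over and let it drop into its catch above the cam. Leave the round disc and the other things on the bench where they are.

Things in the scene. Friction and masses are not known exactly. Their poses are not given: they have to be found in the camera images.
- egg_cam: Loose cam, lying hub up: egg-shaped plywood plate 10 mm thick, round end radius 32 mm about the bore, nose 56 mm from it; on it a square hub 36 x 36 mm (sides along x, y), its top 34 mm above the underside: grip it there. D bore right through, radius 11 mm, flat 5.5 mm from the axis on the nose side, mouth chamfered. Origin: bore axis, underside; x to the nose and bore flat, z up. About 90 g.
- cam_stand: Stand fixed to the bench: board 110 (x) x 190 (y) x 16 mm with the spindle in its middle, a pivot post 72 mm high at y = +60 mm and the catch, a fork 68 mm high, at y = -60 mm. Origin: on the spindle axis, at the underside of the board; y points from the catch to the pivot post, z up.
- spindle_seat (a point): On the steel spindle's axis at the top of its collar (radius 19 mm), 19 mm above the bench, where the cam's underside must rest. The spindle stands 30 mm above it, diameter 20 mm, one flat 4.5 mm from the axis all along, 2.5 mm chamfer on top: the bore has 1 mm clearance all round. x points from the axis out of the flat, z up. Turns stiffly (0.05 N m).
- spindle (a joint): Angle of the spindle, rad, -0.7 to 0.7; 0 when its flat faces along the stand's -x; grows anticlockwise from above.
- keeper_bar (a joint): Angle of the dark steel keeper bar, rad: 0 level in the catch, its underside 3 mm above the hub of a seated cam (an unseated cam blocks it); pi/2 upright; 2.6 swung fully open, leaning outward on its stop, as at the start. The hinge is loose: either side of upright the bar (70 g) falls by its own weight.
- bar_pivot (a point): Hinge axis of the keeper bar, 61 mm above the bench on the pivot post; the axis runs along the stand's x.
- thumb_pin (a point): Centre of the steel thumb pin across the free end of the keeper bar, 150 mm from the hinge: round, 14 mm in diameter, 24 mm long, parallel to the hinge axis (stand's x); pinch it at its two end faces. The bar is 14 mm wide, 10 mm thick. With the bar down the pin lies at y = -90 mm of the stand, 61 mm above the bench.
- round_disc: Loose bystander beside the cam: a round plywood disc of radius 34 mm with the same square hub, but a plain round bore. Not to be used. Origin: on its axis, at the underside.
- tape_1: Bystander: a roll of masking tape lying flat, 104 mm across, 25 mm high. Origin at the underside.
- screwdriver_red: Bystander: a screwdriver with a red handle, 215 mm long, 26 mm thick. Origin under its middle.
- block_c: Bystander: a wood offcut 35 x 70 x 18 mm. Origin under its middle.
Not all that is in view belongs to the job. What is shaped like the cam_stand but green is not meant.

How it is judged:
By the outcome, as a careful person would: the job done as asked, in the order asked, and still so for the second after the job is handed in, with the robot touching nothing.
It also fails if it takes over 51 s, if anything falls off the work surface, if the arm or the gripper's body presses on something with over 40 N, if the wrist force passes 120 N, or if a joint passes its speed limit or range.

## Working session

There is one attempt and no reset: what is moved stays moved. The work goes in short steps, Python scripts to look and compute and a tool call to move; the robot and the scene stay as the last step left them, time stands still between calls to the robot, and variables do not carry over. Pictures are saved under pics/ and viewed, and the job is handed in when it is done.

Besides the shell and the picture viewer there is one more tool, called after ">>>" in YAML: its name, and indented under it one key for each argument. jog_arm: Moves the arm, as the interface text tells. Its arguments: {"type":"object","properties":{"steps":{"type":"array"},"grip_force":{"type":"number"}},"required":["steps"]}

```bash
mkdir -p pics; ls; python3 - <<'E'
from plant import env
import cv2
print(env.read_state())
for n in("top","side","wrist"):
    c=env.capture(n); cv2.imwrite(f"pics/{n}0.png",c["frame"][:,:,::-1]); print(n,c["fx"],c["fy"],c["cx"],c["cy"],c["R"],c["t"])
E
```

```text
pics
{'time_s': 0.0, 'q': array([-1.33571606e+00,  9.18340676e-02,  1.23184120e+00, -2.02640402e-05,
        1.81978184e+00, -5.66628429e-02]), 'joint_vel': array([ 6.59450439e-05,  7.39866688e-05, -8.38976031e-04, -4.10344253e-04,
        4.40245580e-04,  2.50112108e-04]), 'effort': array([ 4.22177418e-04, -4.46449220e+01, -4.06447291e+01,  6.96787680e-02,
        2.92226166e-02, -1.51631098e-04]), 'ee_pos': array([ 0.17255689, -0.57451278,  0.3015468 ]), 'tool_rot': array([-9.27647185e-04,  9.89379529e-01,  1.45352258e-01, -9.28355487e-05]), 'contact_force': array([-0.64869306,  0.04300785,  0.11137625]), 'wrist_torque': array([ 0.01467261, -0.03987852, -0.00471942]), 'finger_gap': 0.9990703016791234}
top 447.79958345472954 447.79958345472954 281.0548857054864 214.54809306925222 [[ 0.0096341  -0.9998955  -0.01077848]
 [-0.99671502 -0.00873552 -0.08051615]
 [ 0.08041358  0.01151877 -0.99669503]] [-0.13101575  0.53614196  1.31389545]
side 469.91796627513577 469.91796627513577 276.1403579941236 209.10160869342062 [[-0.91533752 -0.40233148  0.01692966]
 [-0.24901566  0.53249043 -0.80897784]
 [ 0.31646237 -0.74470351 -0.58759531]] [0.46236833 0.27374696 0.94400571]
wrist 297.3159706244504 297.3159706244504 279.1615292996682 204.40517641156882 [[ 2.87754480e-01 -9.57703913e-01 -7.57587646e-04]
 [-9.20092806e-01 -2.76673075e-01  2.77274660e-01]
 [-2.65756631e-01 -7.90899746e-02 -9.60790398e-01]] [-0.59978962 -0.0325998   0.38959353]
```

View pics/top0.png

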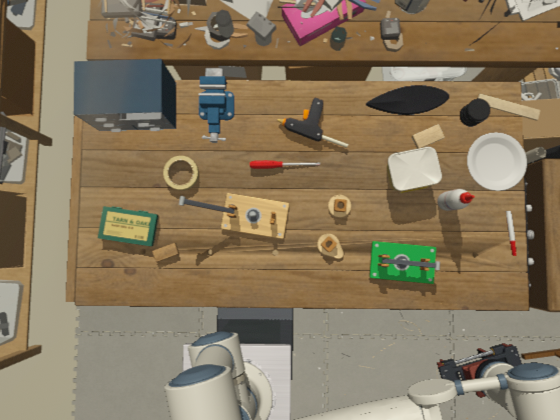

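View pics/side0.png

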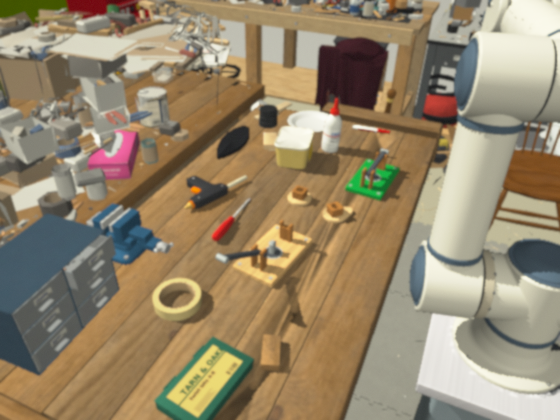

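View pics/wrist0.png

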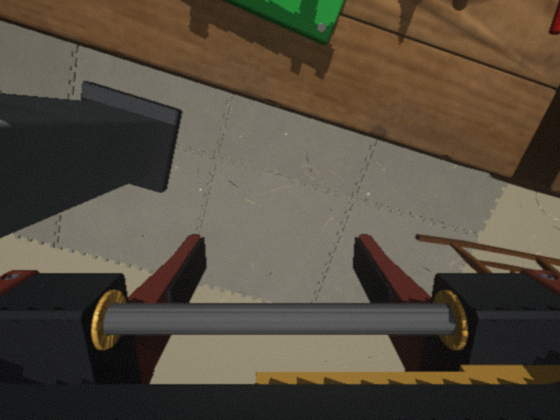

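The top view shows the wooden stand at about (255,215) with its bar swung out to (183,201). There are two hubbed plates, at (340,206) and (330,245), and a green decoy stand at (403,262). I'll enlarge these to confirm which is which.

```bash
python3 - <<'E'
import cv2
t=cv2.imread("pics/top0.png")
cv2.imwrite("pics/c1.png",cv2.resize(t[185:270,170:300],None,fx=6,fy=6,interpolation=cv2.INTER_CUBIC))
cv2.imwrite("pics/c2.png",cv2.resize(t[185:270,300:365],None,fx=7,fy=7,interpolation=cv2.INTER_CUBIC))
s=cv2.imread("pics/side0.png")
cv2.imwrite("pics/c3.png",cv2.resize(s[180:290,205:365],None,fx=5,fy=5,interpolation=cv2.INTER_CUBIC))
E
```

```text
(no output)
```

View pics/c1.png

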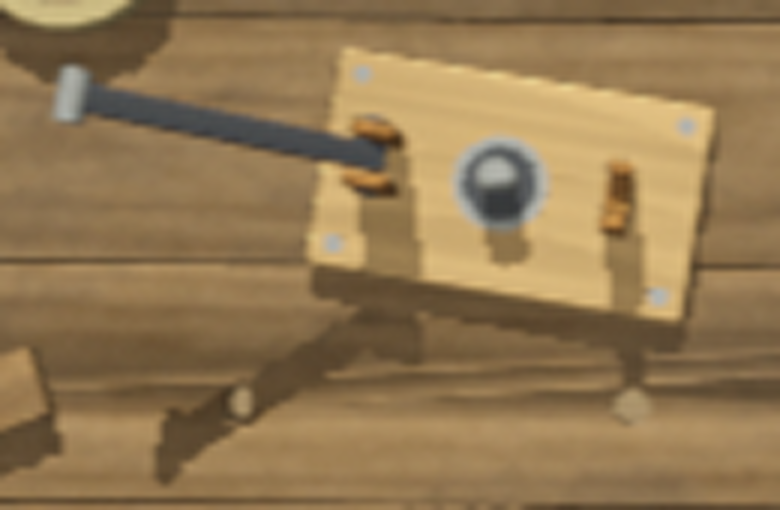

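View pics/c2.png

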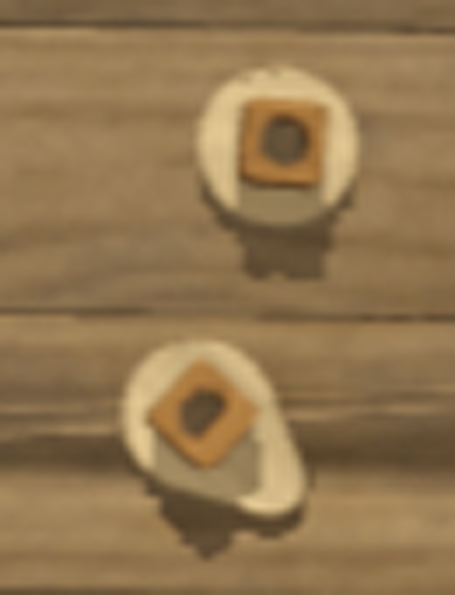

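View pics/c3.png

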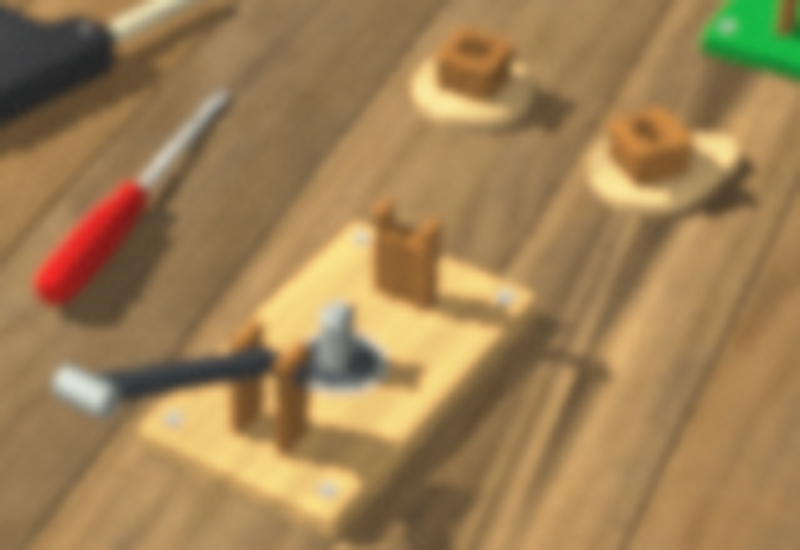

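The plate at (330,243) is the egg cam: its outline is egg-shaped with the nose to the lower right, and its bore has a flat. The plate at (340,206) is the round disc. The stand meant is the wooden one, with its spindle at about (254,215). The green one is a decoy.

```bash
cat > h.py <<'E'
import numpy as np, cv2
from scipy.spatial.transform import Rotation as Rn
def ray(c,uv):
    d=c["R"].T@np.array([(uv[0]-c["cx"])/c["fx"],(uv[1]-c["cy"])/c["fy"],1.]); o=-c["R"].T@c["t"]; return o,d
def onz(c,uv,z):
    o,d=ray(c,uv); return o+d*(z-o[2])/d[2]
def proj(c,X):
    p=c["R"]@np.asarray(X,float)+c["t"]; return np.array([c["fx"]*p[0]/p[2]+c["cx"],c["fy"]*p[1]/p[2]+c["cy"]])
def tri(c1,u1,c2,u2):
    o1,d1=ray(c1,u1);o2,d2=ray(c2,u2)
    s=np.linalg.lstsq(np.c_[d1,-d2],o2-o1,rcond=None)[0]
    a=o1+s[0]*d1;b=o2+s[1]*d2; return (a+b)/2,np.linalg.norm(a-b)
def Rt(st): return Rn.from_quat(np.roll(st["tool_rot"],-1)).as_matrix()
def goal(st,pos,yaw):
    """tool-frame shift to TCP pos (world) and turn about tool z to bring tool-y axis to heading yaw (mod pi), tool down"""
    R=Rt(st); y=R[:,1]; cur=np.arctan2(y[1],y[0]); d=(yaw-cur+np.pi/2)%np.pi-np.pi/2
    print("shift",np.round(R.T@(np.asarray(pos)-st["ee_pos"]),4),"turn z (tool)",round(-d,4),"cur yaw",round(cur,4),"tilt",np.round(R[:,2],4))
E
python3 - <<'E'
from h import *
from plant import env
c=env.capture("top"); w=env.capture("wrist"); st=env.read_state()
T=c
f=lambda x,y,s,ox,oy:(ox+x/s-.5+.5/s,oy+y/s-.5+.5/s)
scr=[onz(T,f(x,y,6,170,185),.017) for x,y in((362,74),(686,126),(333,243),(658,297))]
m=np.mean(scr,0); print(np.round(scr,4),"mid",m)
yv=(scr[0]+scr[2]-scr[1]-scr[3])[:2]; print("stand y heading",np.arctan2(yv[1],yv[0]))
print("collar",onz(T,f(500,183,6,170,185),.019))
for n,(x,y) in dict(camhub=(203,413),dischub=(285,140)).items(): print(n,onz(T,f(x,y,7,300,185),.034))
print("nose",onz(T,f(282,510,7,300,185),.010))
hub=[onz(T,f(x,y,7,300,185),.034) for x,y in((203,357),(257,411),(205,468),(148,414))]; print(hub, np.mean(hub,0))
print("pin top",onz(T,f(70,95,6,170,185),.138))
R=Rt(st); print("R",R.round(3)); print("cam in tool",R.T@(-w["R"].T@w["t"]-st["ee_pos"]), "axis in tool",R.T@w["R"].T)
E
```

```text
[[ 0.5894  0.028   0.017 ]
 [ 0.5646 -0.1343  0.017 ]
 [ 0.5046  0.0409  0.017 ]
 [ 0.4792 -0.1212  0.017 ]] mid [ 0.53446355 -0.04665278  0.017     ]
stand y heading 1.4174591827680707
collar [ 0.5351385  -0.04202495  0.019     ]
camhub [ 0.45209796 -0.26640968  0.034     ]
dischub [ 0.56735301 -0.30083167  0.034     ]
nose [ 0.41163171 -0.30230255  0.01      ]
[array([ 0.47554839, -0.26638388,  0.034     ]), array([ 0.453148  , -0.28900447,  0.034     ]), array([ 0.42913972, -0.26727075,  0.034     ]), array([ 0.45146186, -0.24338915,  0.034     ])] [ 0.45232449 -0.26651206  0.034     ]
pin top [0.56421955 0.14561725 0.138     ]
R [[ 0.958  0.288 -0.   ]
 [ 0.288 -0.958  0.001]
 [ 0.    -0.001 -1.   ]]
cam in tool [ 7.67711384e-02  4.99143783e-05 -8.11264414e-02] axis in tool [[ 1.14233862e-04 -9.60769974e-01 -2.77346432e-01]
 [ 9.99999728e-01 -9.22217168e-05  7.31351347e-04]
 [-7.28237779e-04 -2.77346440e-01  9.60769703e-01]]
```

The measured sizes match the description: screw pitch, hub corners and pin height all agree. I'll move over the cam to look with the wrist camera.

>>> jog_arm:
  steps:
    - [0.0878, 0.036, -0.0215, 0.01, 0, 0, 0]
    - [0.0878, 0.036, -0.0215, 0.01, 0, 0, 0]
    - [0.0878, 0.036, -0.0215, 0.01, 0, 0, 0]
    - [0.0878, 0.036, -0.0215, 0.01, 0, 0, 0]
    - [0.0878, 0.036, -0.0215, 0.01, 0, 0, 0]
    - [0.0878, 0.036, -0.0215, 0.01, 0, 0, 0]
    - [0.0878, 0.036, -0.0215, 0.01, 0, 0, 0]
    - [0.0878, 0.036, -0.0215, 0.01, 0, 0, 0]
    - [0.0878, 0.036, -0.0215, 0.01, 0, 0, 0]
    - [0.0878, 0.033, -0.0215, 0.01, 0, 0, 0]

```text
time_s: 1.25
ee_pos: [0.4537, -0.2644, 0.2023]
tool_rot: [0.0, 0.989, 0.146, 0.0]
contact_force: [0.6, -0.2, -0.9]
finger_gap: 0.998
```

>>> jog_arm:
  steps:
    - [0.0878, 0, 0, 0, 0, 0, -0.147]
    - [0.0878, 0, 0, 0, 0, 0, -0.147]
    - [0.0878, 0, 0, 0, 0, 0, -0.147]
    - [0.0878, 0, 0, 0, 0, 0, -0.147]
    - [0.0878, 0, 0, 0, 0, 0, -0.147]
    - [0.0878, 0, 0, 0, 0, 0, -0.147]
    - [0.0878, 0, 0, 0, 0, 0, -0.147]
    - [0.0878, 0, 0, 0, 0, 0, -0.147]
    - [0.0878, 0, 0, 0, 0, 0, -0.147]
    - [0.0878, 0, 0, 0, 0, 0, -0.147]

```text
time_s: 2.25
ee_pos: [0.4526, -0.266, 0.2025]
tool_rot: [-0.0, 0.634, 0.773, -0.0]
contact_force: [-0.2, -0.0, 0.2]
finger_gap: 1.0
```

>>> jog_arm:
  steps:
    - [0.0878, 0, 0, 0, 0, 0, -0.147]
    - [0.0878, 0, 0, 0, 0, 0, -0.147]
    - [0.0878, 0, 0, 0, 0, 0, -0.147]
    - [0.0878, 0, 0, 0, 0, 0, -0.147]
    - [0.0878, 0, 0, 0, 0, 0, 0]
    - [0.0878, 0, 0, 0, 0, 0, 0]
    - [0.0878, 0, 0, 0, 0, 0, 0]

```text
time_s: 2.95
ee_pos: [0.4526, -0.266, 0.2026]
tool_rot: [-0.0, 0.387, 0.922, 0.0]
contact_force: [-0.4, -1.2, 0.1]
finger_gap: 1.0
```

```bash
python3 - <<'E'
from h import *
from plant import env
import pickle
w=env.capture("wrist"); st=env.read_state(); pickle.dump((w,st),open("w1.pkl","wb"))
print(st["time_s"],st["ee_pos"],st["q"]); cv2.imwrite("pics/w1.png",w["frame"][:,:,::-1])
E
```

```text
3.0 [ 0.45265311 -0.2660391   0.20264442] [-5.96172206e-01 -1.08022583e-01  1.60534408e+00  3.84996797e-05
  1.64424784e+00 -1.37284803e+00]
```

View pics/w1.png

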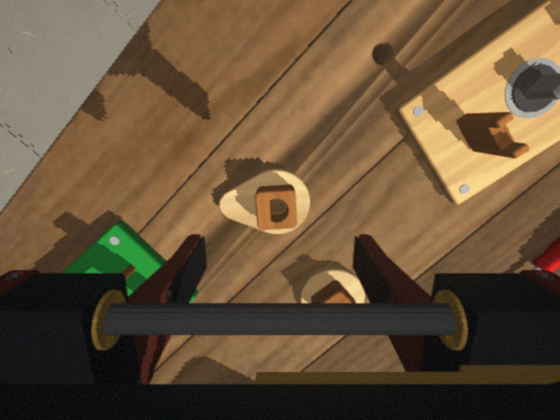

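The cam is between the fingers, with its hub top centred near (279,208) and its nose to the left. The spindle is at the upper right, about (540,85). I'll measure the hub square and the plate.

```bash
python3 - <<'E'
from h import *
import pickle
w,st=pickle.load(open("w1.pkl","rb"))
f=w["frame"]; hsv=cv2.cvtColor(f,cv2.COLOR_RGB2HSV)
crop=f[160:245,210:320]; cv2.imwrite("pics/w1c.png",cv2.resize(crop[:,:,::-1],None,fx=7,fy=7,interpolation=cv2.INTER_CUBIC))
for p in((263,205),(279,190),(279,228),(230,203),(300,200),(279,210)): print(p,hsv[p[1],p[0]])
E
```

```text
(263, 205) [ 14 165 181]
(279, 190) [ 13 155  94]
(279, 228) [ 15 150 178]
(230, 203) [ 20 101 234]
(300, 200) [ 20  99 236]
(279, 210) [ 15 132  85]
```

View pics/w1c.png

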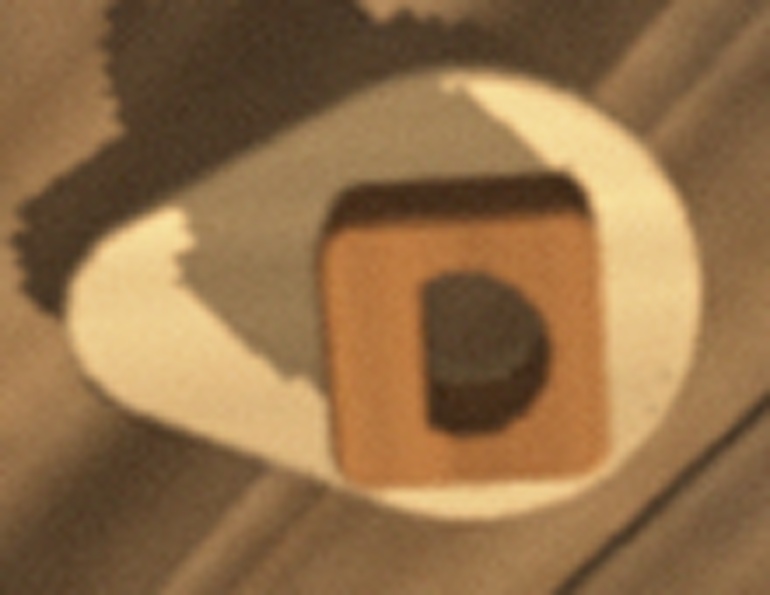

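```bash
cat >> h.py <<'E'
def hubrect(w,lo,hi,roi,z):
    f=w["frame"]; hsv=cv2.cvtColor(f,cv2.COLOR_RGB2HSV); x0,x1,y0,y1=roi
    m=np.zeros(hsv.shape[:2],np.uint8); m[y0:y1,x0:x1]=cv2.inRange(hsv,np.array(lo),np.array(hi))[y0:y1,x0:x1]
    m=cv2.morphologyEx(m,cv2.MORPH_OPEN,np.ones((3,3),np.uint8))
    cs,_=cv2.findContours(m,cv2.RETR_EXTERNAL,cv2.CHAIN_APPROX_NONE); c=max(cs,key=cv2.contourArea)
    P=np.array([onz(w,p,z)[:2] for p in c[:,0,:].astype(float)],np.float32)
    (cx,cy),(a,b),ang=cv2.minAreaRect((P*1000).astype(np.float32))
    print("centre",round(cx,1),round(cy,1),"size",round(a,1),round(b,1),"ang",round(ang,2),"px bbox",cv2.boundingRect(c)); return cx/1000,cy/1000,ang
E
python3 - <<'E'
from h import *
import pickle
w,st=pickle.load(open("w1.pkl","rb"))
cx,cy,a=hubrect(w,(8,110,130),(18,255,255),(245,310,175,240),.034)
print(onz(w,(210+(470)/7-.4,160+(350)/7-.4),.034))
print("nose",onz(w,(210+66/7-.4,160+305/7-.4),.010))
# egg plate round part: extents
for u in((442,68),(700,290),(470,520)): p=onz(w,(210+u[0]/7-.4,160+u[1]/7-.4),.010); print(p, np.hypot(p[0]-cx,p[1]-cy))
# spindle prelim
print("screws",onz(w,(418,111),.017),onz(w,(464,188),.017))
goal(st,[cx,cy,.2],np.radians(a))
E
```

```text
centre 450.2 -269.2 size 47.8 66.9 ang 78.04 px bbox (245, 175, 65, 65)
[ 0.45255544 -0.2681997   0.034     ]
nose [ 0.41362783 -0.3077589   0.01      ]
[ 0.42760857 -0.24828266  0.01      ] 0.03074082614312302
[ 0.47397247 -0.24549958  0.01      ] 0.03359260965421264
[ 0.4750892  -0.29155978  0.01      ] 0.03350554124097856
screws [ 0.48065803 -0.1241334   0.017     ] [ 0.56435431 -0.1365982   0.017     ]
shift [-0.0005 -0.004   0.0026] turn z (tool) -0.5854 cur yaw 0.7767 tilt [ 0.  0. -1.]
```

```bash
python3 - <<'E'
from h import *
import pickle
w,st=pickle.load(open("w1.pkl","rb"))
for s,v in((135,120),(140,140),(145,150)):
  cx,cy,a=hubrect(w,(8,s,v),(18,255,255),(250,305,180,238),.034)
L=lambda u,z:onz(w,(210+u[0]/7-.43,160+u[1]/7-.43),z)
cor=np.array([L(u,.034) for u in((322,228),(592,212),(612,486),(340,492))]); print(cor.round(4),cor.mean(0))
d=np.diff(np.r_[cor,cor[:1]],axis=0); print(np.linalg.norm(d,axis=1),np.degrees(np.arctan2(d[:,1],d[:,0])))
n=L((66,305),.010)-cor.mean(0); print("nose heading",np.degrees(np.arctan2(n[1],n[0])),np.hypot(n[0],n[1]))
goal(st,[cx,cy,.2],np.radians(a)); goal(st,[cor.mean(0)[0],cor.mean(0)[1],.2],np.radians(a))
E
```

```text
centre 452.4 -269.2 size 35.3 34.8 ang 48.4 px bbox (255, 191, 42, 39)
centre 452.6 -269.2 size 35.0 34.3 ang 47.58 px bbox (256, 191, 41, 39)
centre 452.7 -269.0 size 34.3 33.7 ang 47.88 px bbox (256, 191, 41, 39)
[[ 0.4285 -0.2697  0.034 ]
 [ 0.4508 -0.2449  0.034 ]
 [ 0.4782 -0.2685  0.034 ]
 [ 0.4539 -0.2935  0.034 ]] [ 0.4528553 -0.2691618  0.034    ]
[0.03337676 0.03612565 0.03484625 0.03482689] [  47.96869813  -40.66493362 -134.15843432  137.00778872]
nose heading -135.49518445318498 0.05505912988244684
shift [-0.0021 -0.0021  0.0026] turn z (tool) -0.059 cur yaw 0.7767 tilt [ 0.  0. -1.]
shift [-0.0024 -0.002   0.0026] turn z (tool) -0.059 cur yaw 0.7767 tilt [ 0.  0. -1.]
```

The hub centre is about (0.4527,-0.269) and its side measures about 35 mm. The nose heading is about -134° and the nose lies 55 mm out, as it should. Next I descend and grip.

>>> jog_arm:
  steps:
    - [0.0878, -0.0023, -0.002, 0.02, 0, 0, -0.05]
    - [0.0878, 0, 0, 0.03, 0, 0, 0]
    - [0.0878, 0, 0, 0.03, 0, 0, 0]
    - [0.0878, 0, 0, 0.02, 0, 0, 0]
    - [0.0878, 0, 0, 0.009, 0, 0, 0]
    - [0.0878, 0, 0, 0, 0, 0, 0]
    - [0.03, 0, 0, 0, 0, 0, 0]
    - [0.03, 0, 0, 0, 0, 0, 0]
    - [0.03, 0, 0, 0, 0, 0, 0]
    - [0.03, 0, 0, 0, 0, 0, 0]
  grip_force: 20

```text
time_s: 4.0
ee_pos: [0.4532, -0.2693, 0.0945]
tool_rot: [0.001, 0.362, 0.932, -0.0]
contact_force: [0.2, -0.3, 0.2]
finger_gap: 0.673
```

>>> jog_arm:
  steps:
    - [0.03, 0, 0, 0, 0, 0, 0]
    - [0.03, 0, 0, 0, 0, 0, 0]
    - [0.03, 0, 0, 0, 0, 0, 0]

```text
time_s: 4.3
ee_pos: [0.4528, -0.2691, 0.0937]
tool_rot: [-0.0, 0.362, 0.932, -0.0]
contact_force: [-0.1, 0.0, 0.4]
finger_gap: 0.411
```

```bash
python3 - <<'E'
from h import *
from plant import env
w=env.capture("wrist"); st=env.read_state()
R=Rt(st);print(st["time_s"],st["ee_pos"],st["finger_gap"]*.0878,np.degrees(np.arctan2(R[1,1],R[0,1]))); cv2.imwrite("pics/w2.png",w["frame"][:,:,::-1])
E
```

```text
4.35 [ 0.45283829 -0.26909874  0.09366784] 0.03608047999894727 47.49733260273314
```

View pics/w2.png

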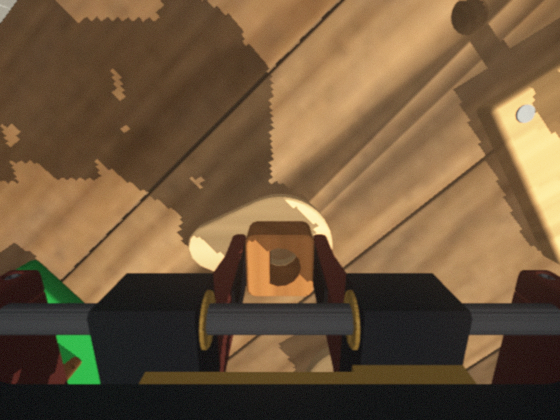

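The hub is firmly held: the gap is 36.1 mm and the tool y heading is 47.5°. I'll lift, move beside the spindle and turn so the nose points roughly to stand -x, leaving the spindle visible beyond the held cam.

>>> jog_arm:
  steps:
    - [0.03, 0, 0, -0.02, 0, 0, 0]
    - [0.03, 0, 0, -0.04, 0, 0, 0]
    - [0.03, 0, 0, -0.04, 0, 0, 0]
    - [0.03, 0.0, 0.0, -0.02, 0, 0, 0]
    - [0.03, 0.013, 0.0405, 0, 0, 0, 0]
    - [0.03, 0.013, 0.0405, 0, 0, 0, 0]
    - [0.03, 0.013, 0.0405, 0, 0, 0, 0]
    - [0.03, 0.013, 0.0405, 0, 0, 0, 0]
    - [0.03, 0, 0, 0, 0, 0, 0.134]
    - [0.03, 0, 0, 0, 0, 0, 0.134]

```text
time_s: 5.35
ee_pos: [0.5243, -0.1129, 0.2132]
tool_rot: [-0.0, 0.485, 0.875, -0.0]
contact_force: [-0.5, -0.0, -1.3]
finger_gap: 0.408
```

>>> jog_arm:
  steps:
    - [0.03, 0, 0, 0, 0, 0, 0.134]
    - [0.03, 0, 0, 0, 0, 0, 0.134]
    - [0.03, 0, 0, 0, 0, 0, 0.134]
    - [0.03, 0, 0, 0, 0, 0, 0.134]
    - [0.03, 0, 0, 0, 0, 0, 0.134]
    - [0.03, 0, 0, 0, 0, 0, 0]
    - [0.03, 0, 0, 0, 0, 0, 0]
    - [0.03, 0, 0, 0, 0, 0, 0]

```text
time_s: 6.15
ee_pos: [0.5239, -0.1145, 0.2135]
tool_rot: [-0.0, 0.744, 0.669, -0.0]
contact_force: [0.1, -0.1, -0.5]
finger_gap: 0.409
```

```bash
python3 - <<'E'
from h import *
from plant import env
import pickle
w=env.capture("wrist"); st=env.read_state(); pickle.dump((w,st),open("w3.pkl","wb"))
R=Rt(st);print(st["time_s"],st["ee_pos"],st["finger_gap"]*.0878,np.degrees(np.arctan2(R[1,1],R[0,1])),st["q"]); cv2.imwrite("pics/w3.png",w["frame"][:,:,::-1])
print(proj(w,[.5345,-.045,.019]))
E
```

```text
6.2 [ 0.52393646 -0.11449014  0.2135452 ] 0.03594388368113264 -6.127098658102905 [-2.78574632e-01 -7.98442969e-02  1.55960182e+00 -5.29011694e-06
  1.66204774e+00 -1.71637065e-01]
[281.79915    125.28374255]
```

View pics/w3.png

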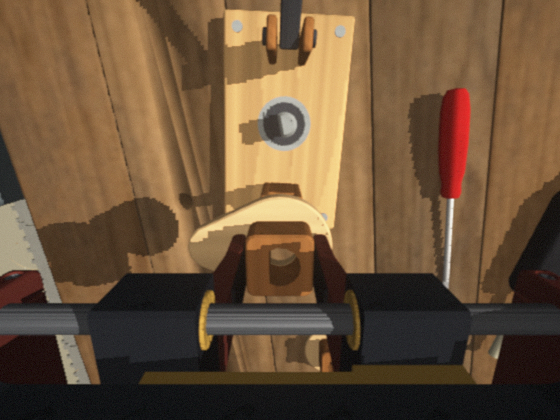

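The spindle is seen almost straight down at (284,123), and the flat seems to be on its left (stand -x) side. The held cam is clear of it.

```bash
python3 - <<'E'
from h import *
import pickle
w,st=pickle.load(open("w3.pkl","rb"))
c=w["frame"][88:160,245:325]
cv2.imwrite("pics/w3c.png",cv2.resize(c[:,:,::-1],None,fx=8,fy=8,interpolation=cv2.INTER_CUBIC))
cv2.imwrite("pics/w3d.png",cv2.resize(w["frame"][0:220,210:370][:,:,::-1],None,fx=2.7,fy=2.7,interpolation=cv2.INTER_CUBIC))
E
```

```text
(no output)
```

View pics/w3c.png

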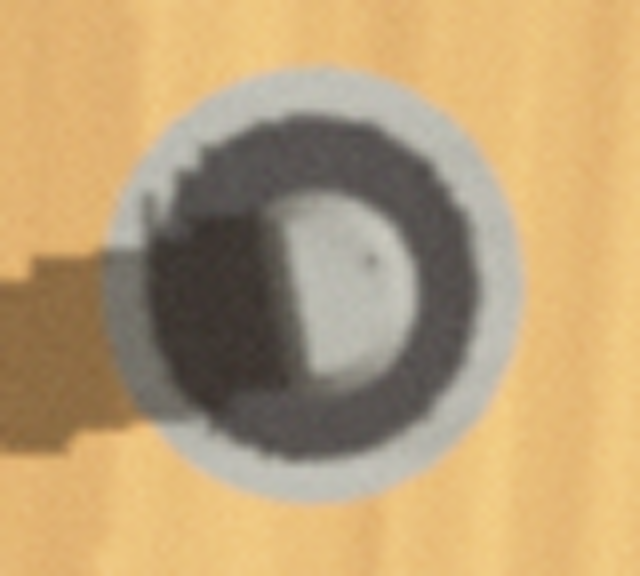

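View pics/w3d.png

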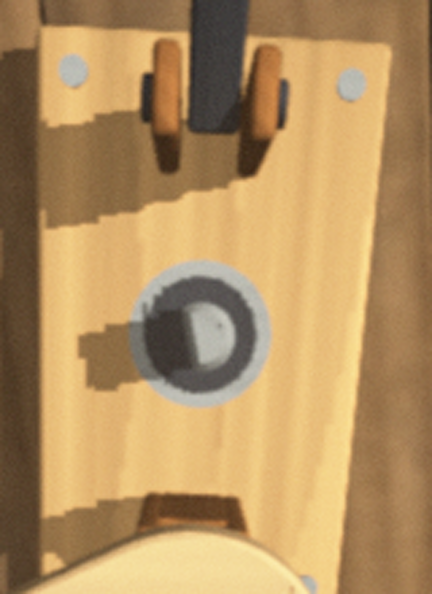

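```bash
python3 - <<'E'
from h import *
import pickle
w,st=pickle.load(open("w3.pkl","rb"))
L=lambda u,z:onz(w,(245+u[0]/8-.44,88+u[1]/8-.44),z)
print("collar",L((315,287),.019),"ring",L((313,284),.0165)); print("ring diam",np.linalg.norm(L((103,284),.0165)-L((523,284),.0165)),"collar d",np.linalg.norm(L((150,287),.019)-L((480,287),.019)))
for a,b,z in(((285,230),(308,370),.049),((262,215),(288,380),.0465)):
    A,B=L(a,z),L(b,z);d=A-B;  h=np.degrees(np.arctan2(d[1],d[0])); print("flat line",A,B,np.linalg.norm(d),"normal heading",h+90)
for z in(.049,.0465):
    r=L((418,290),z);t=L((340,190),z);b=L((345,392),z);print(z,r,t,b,(t+b)/2,np.linalg.norm(t-b))
# stand axes from screws
M=lambda u:onz(w,(210+u[0]/2.7-.3,u[1]/2.7-.3),.017)
s1,s2=M((73,71)),M((351,84)); d=s2-s1; print(s1,s2,np.linalg.norm(d),"x heading",np.degrees(np.arctan2(d[1],d[0])))
s3=M((310,585));d=s2-s3;print(np.linalg.norm(d),"y heading",np.degrees(np.arctan2(d[1],d[0])),"center",(s1+s3)/2)
# held cam nose direction check: hub top
zt=st["ee_pos"][2]-.0937+.034
hubrect(w,(5,120,110),(18,255,255),(240,325,200,300),zt)
R=Rt(st);print("nose = -tool y heading",np.degrees(np.arctan2(-R[1,1],-R[0,1])))
E
```

```text
collar [ 0.53656677 -0.04361194  0.019     ] ring [ 0.53640885 -0.04330581  0.0165    ]
ring diam 0.04740179628681204 collar d 0.036922135066995904
flat line [ 0.53376557 -0.03736073  0.049     ] [ 0.53464682 -0.05104308  0.049     ] 0.013710692969756895 normal heading 183.68519543218673
flat line [ 0.5316404  -0.03567229  0.0465    ] [ 0.53253861 -0.05193715  0.0465    ] 0.01628964148876068 normal heading 183.16089036045062
0.049 [ 0.5463536  -0.04447491  0.049     ] [ 0.53955772 -0.03417437  0.049     ] [ 0.53813774 -0.05359025  0.049     ] [ 0.53884773 -0.04388231  0.049     ] 0.019467734366188944
0.0465 [ 0.54649052 -0.04453178  0.0465    ] [ 0.53962551 -0.03412647  0.0465    ] [ 0.53819109 -0.05373983  0.0465    ] [ 0.5389083  -0.04393315  0.0465    ] 0.019665750747968825
[0.50561918 0.03803126 0.017     ] [0.59028991 0.02541294 0.017     ] 0.08560580248397241 x heading -8.476296020768439
0.16270786181176675 y heading 81.88646520959618 center [ 0.53647265 -0.04881751  0.017     ]
centre 526.5 -98.4 size 16.1 35.0 ang 89.73 px bbox (246, 223, 68, 34)
nose = -tool y heading 173.8729013418971
```

```bash
python3 - <<'E'
from h import *
import pickle
w,st=pickle.load(open("w3.pkl","rb"))
cv2.imwrite("pics/w3h.png",cv2.resize(w["frame"][190:310,180:340][:,:,::-1],None,fx=5,fy=5,interpolation=cv2.INTER_CUBIC))
E
```

```text
(no output)
```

View pics/w3h.png

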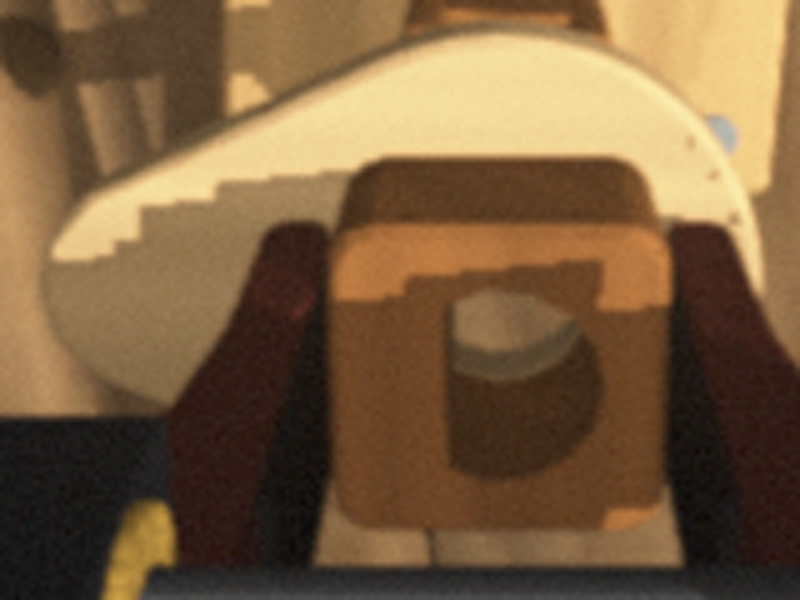

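```bash
python3 - <<'E'
from h import *
import pickle
w,st=pickle.load(open("w3.pkl","rb")); R=Rt(st); zt=st["ee_pos"][2]-.0937+.034
for u in((500,222),(500,528),(332,380),(668,380),(500,290),(500,478)):
    p=onz(w,(180+u[0]/5-.4,190+u[1]/5-.4),zt); print(u,(R.T@(p-st["ee_pos"])).round(4))
c=np.array([.5365,-.0438])
goal(st,[*c,st["ee_pos"][2]],np.radians(3.4))
E
```

```text
(500, 222) [0.0197 0.001  0.0597]
(500, 528) [-0.0158  0.0011  0.0597]
(332, 380) [ 0.0019 -0.0166  0.0597]
(668, 380) [0.002  0.0187 0.0597]
(500, 290) [0.0122 0.0011 0.0597]
(500, 478) [-0.0097  0.0011  0.0597]
shift [0.0716 0.0049 0.    ] turn z (tool) -0.1663 cur yaw -0.1069 tilt [-2.e-04  1.e-04 -1.e+00]
```

>>> jog_arm:
  steps:
    - [0.03, 0.0355, 0.0023, 0, 0, 0, 0]
    - [0.03, 0.0355, 0.0022, 0, 0, 0, 0]
    - [0.03, 0, 0, 0, 0, 0, -0.083]
    - [0.03, 0, 0, 0, 0, 0, -0.083]
    - [0.03, 0, 0, 0.03, 0, 0, 0]
    - [0.03, 0, 0, 0.025, 0, 0, 0]
    - [0.03, 0, 0, 0.01, 0, 0, 0]
    - [0.03, 0, 0, 0, 0, 0, 0]
    - [0.03, 0, 0, 0, 0, 0, 0]

```text
time_s: 7.1
ee_pos: [0.5365, -0.0445, 0.1497]
tool_rot: [0.0, 0.687, 0.727, 0.0]
contact_force: [0.3, -0.8, -0.7]
finger_gap: 0.411
```

```bash
python3 - <<'E'
from h import *
from plant import env
import pickle
w=env.capture("wrist"); s=env.capture("side"); st=env.read_state(); pickle.dump((w,st,s),open("w4.pkl","wb"))
goal(st,[.5365,-.0438,.1127],np.radians(3.4)); print(st["time_s"],st["ee_pos"],st["contact_force"])
a=cv2.resize(w["frame"][190:310,180:340],None,fx=4,fy=4,interpolation=cv2.INTER_CUBIC)
b=cv2.resize(s["frame"][170:290,210:370],None,fx=4,fy=4,interpolation=cv2.INTER_CUBIC)
cv2.imwrite("pics/w4.png",a[:,:,::-1]);cv2.imwrite("pics/s4.png",b[:,:,::-1])
E
```

```text
shift [ 0.0008 -0.0005  0.0378] turn z (tool) -0.0022 cur yaw 0.0571 tilt [ 2.7e-03 -4.0e-04 -1.0e+00]
7.2 [ 0.53689378 -0.04458289  0.15046597] [ 0.22379369 -0.01185496 -0.07491244]
```

View pics/w4.png

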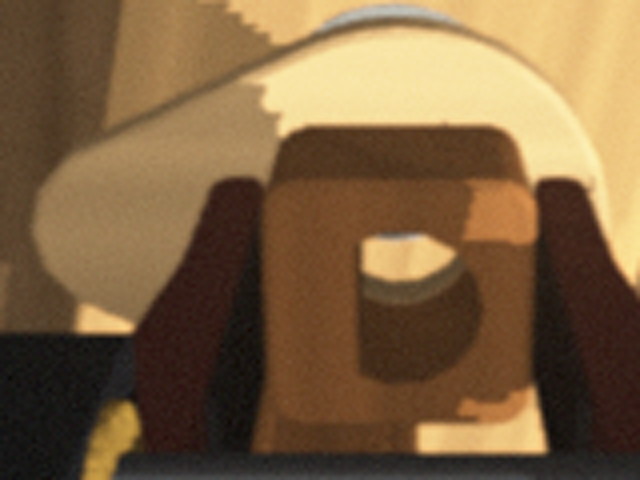

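View pics/s4.png

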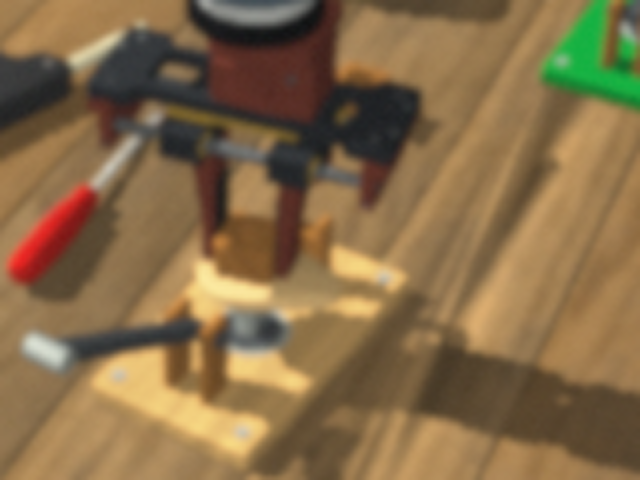

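The held cam is over the spindle, about 7 mm above its tip. I'll lower it slowly and watch the force.

>>> jog_arm:
  steps:
    - [0.03, 0.0002, -0.0002, 0.002, 0, 0, 0]
    - [0.03, 0, 0, 0.003, 0, 0, 0]
    - [0.03, 0, 0, 0.003, 0, 0, 0]
    - [0.03, 0, 0, 0.002, 0, 0, 0]
    - [0.03, 0, 0, 0.001, 0, 0, 0]
    - [0.03, 0, 0, 0, 0, 0, 0]

```text
time_s: 7.8
ee_pos: [0.5358, -0.0442, 0.1373]
tool_rot: [-0.0, 0.687, 0.727, -0.0]
contact_force: [0.1, -0.6, -0.5]
finger_gap: 0.414
```

```bash
python3 - <<'E'
from h import *
from plant import env
import pickle
w=env.capture("wrist"); st=env.read_state()
goal(st,[.5365,-.0438,.1127],np.radians(3.4)); print(st["time_s"],st["ee_pos"],st["contact_force"],st["wrist_torque"])
cv2.imwrite("pics/w5.png",cv2.resize(w["frame"][100:310,180:380],None,fx=2.8,fy=2.8,interpolation=cv2.INTER_CUBIC)[:,:,::-1])
E
```

```text
shift [0.0004 0.0006 0.0248] turn z (tool) -0.0023 cur yaw 0.057 tilt [-2.e-04  0.e+00 -1.e+00]
7.85 [ 0.53590553 -0.0442316   0.13751405] [ 0.09081637 -0.47306113  0.09202819] [-0.05753922 -0.09238915  0.07014487]
```

View pics/w5.png

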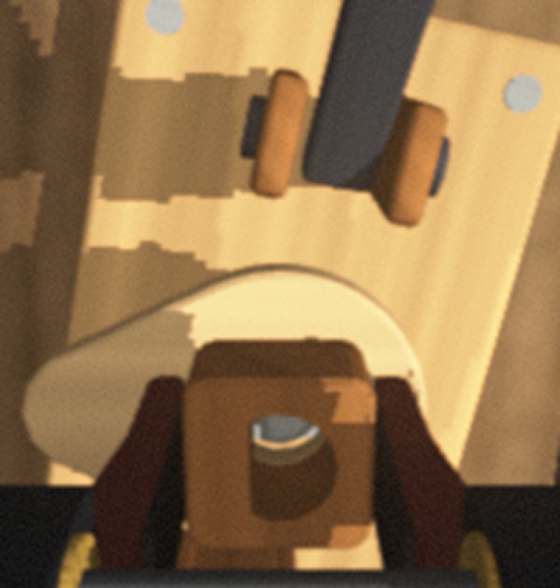

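The underside is already 5 mm below the spindle tip with no contact force, and the metal shows in the bore, so the cam has entered. I'll continue down.

>>> jog_arm:
  steps:
    - [0.03, 0.0002, 0.0003, 0.003, 0, 0, 0]
    - [0.03, 0, 0, 0.004, 0, 0, 0]
    - [0.03, 0, 0, 0.004, 0, 0, 0]
    - [0.03, 0, 0, 0.003, 0, 0, 0]
    - [0.03, 0, 0, 0, 0, 0, 0]

```text
time_s: 8.35
ee_pos: [0.536, -0.044, 0.1228]
tool_rot: [-0.0, 0.687, 0.727, -0.0]
contact_force: [-0.4, -1.0, -1.6]
finger_gap: 0.406
```

```bash
python3 - <<'E'
from h import *
from plant import env
w=env.capture("wrist"); st=env.read_state()
goal(st,[.5365,-.0438,.1127],np.radians(3.4)); print(st["time_s"],st["ee_pos"],st["contact_force"],st["wrist_torque"])
cv2.imwrite("pics/w6.png",cv2.resize(w["frame"][200:310,210:350],None,fx=4,fy=4,interpolation=cv2.INTER_CUBIC)[:,:,::-1])
E
```

```text
shift [0.0002 0.0004 0.0105] turn z (tool) -0.0024 cur yaw 0.057 tilt [-7.e-04  1.e-04 -1.e+00]
8.4 [ 0.53608852 -0.04400445  0.12320563] [ 0.22305066  0.13779612 -0.92595871] [-0.06138418 -0.08588293  0.00270022]
```

View pics/w6.png

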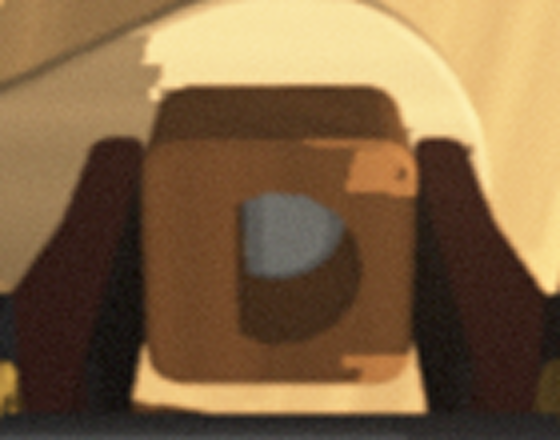

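The grey spindle, with its flat to the left, is visible inside the D bore. I'll seat it.

>>> jog_arm:
  steps:
    - [0.03, 0.0001, 0.0002, 0.003, 0, 0, 0]
    - [0.03, 0, 0, 0.003, 0, 0, 0]
    - [0.03, 0, 0, 0.002, 0, 0, 0]
    - [0.03, 0, 0, 0.001, 0, 0, 0]
    - [0.03, 0, 0, 0.001, 0, 0, 0]
    - [0.03, 0, 0, 0.0, 0, 0, 0]
    - [0.03, 0, 0, 0.001, 0, 0, 0]
    - [0.03, 0, 0, 0.0, 0, 0, 0]

```text
time_s: 9.2
ee_pos: [0.5364, -0.0439, 0.1127]
tool_rot: [-0.0, 0.687, 0.727, -0.0]
contact_force: [-1.9, -0.3, -0.6]
finger_gap: 0.41
```

>>> jog_arm:
  steps:
    - [0.03, 0, 0, 0.001, 0, 0, 0]
    - [0.03, 0, 0, 0.001, 0, 0, 0]
    - [0.03, 0, 0, 0.0, 0, 0, 0]

```text
time_s: 9.5
ee_pos: [0.5364, -0.0439, 0.1126]
tool_rot: [0.0, 0.687, 0.727, 0.0]
contact_force: [-6.7, 0.7, 9.5]
finger_gap: 0.408
```

Contact came at TCP z = 0.1126, which is the seat height expected. I'll relax, open, rise and check.

>>> jog_arm:
  steps:
    - [0.03, 0, 0, -0.0015, 0, 0, 0]
    - [0.06, 0, 0, 0, 0, 0, 0]
    - [0.06, 0, 0, 0, 0, 0, 0]
    - [0.06, 0, 0, 0, 0, 0, 0]
    - [0.06, 0, 0, -0.02, 0, 0, 0]
    - [0.06, 0, 0, -0.03, 0, 0, 0]
    - [0.06, 0, 0, -0.04, 0, 0, 0]
    - [0.06, 0, 0, -0.03, 0, 0, 0]
    - [0.06, 0, 0, 0, 0, 0, 0]
    - [0.06, 0, 0, 0, 0, 0, 0]

```text
time_s: 10.5
ee_pos: [0.5368, -0.0439, 0.2326]
tool_rot: [0.001, 0.687, 0.727, 0.001]
contact_force: [1.1, -0.7, -0.3]
finger_gap: 0.686
```

```bash
python3 - <<'E'
from h import *
from plant import env
import pickle
w=env.capture("wrist"); s=env.capture("side"); t=env.capture("top");st=env.read_state();pickle.dump((w,st,s,t),open("w7.pkl","wb"))
print(st["time_s"],st["ee_pos"],st["contact_force"],st["q"])
cv2.imwrite("pics/w7.png",w["frame"][:,:,::-1])
cv2.imwrite("pics/s7.png",cv2.resize(s["frame"][170:290,210:370],None,fx=4,fy=4,interpolation=cv2.INTER_CUBIC)[:,:,::-1])
hubrect(w,(8,140,140),(18,255,255),(200,350,120,260),.053)
E
```

```text
10.65 [ 0.53594555 -0.04385625  0.23011107] [-0.53037737  0.7710167  -0.21260342] [-1.44913862e-01 -7.68330201e-02  1.52745811e+00 -8.13050552e-06
  1.69404100e+00 -2.01885711e-01]
centre 537.2 -42.9 size 34.3 35.1 ang 3.25 px bbox (260, 185, 38, 38)
```

View pics/w7.png

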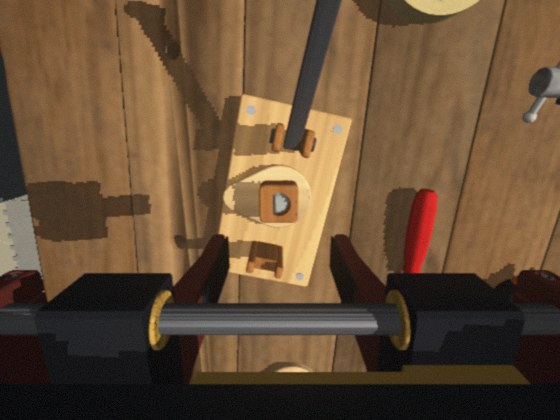

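View pics/s7.png

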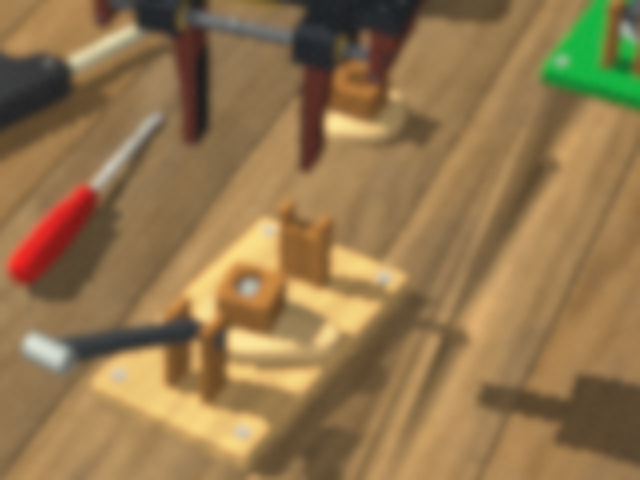

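The cam is seated: measured at z = 53 mm, the hub top comes out at 34 to 35 mm wide, its nose follows the spindle flat, and the bar is still open. Now I go above the thumb pin.

>>> jog_arm:
  steps:
    - [0.06, 0, 0, -0.04, 0, 0, 0]
    - [0.06, 0.037, 0.008, 0, 0, 0, 0]
    - [0.06, 0.037, 0.008, 0, 0, 0, 0]
    - [0.06, 0.037, 0.008, 0, 0, 0, 0]
    - [0.06, 0.037, 0.008, 0, 0, 0, 0]
    - [0.06, 0.037, 0.008, 0, 0, 0, 0.102]
    - [0.06, 0, 0, 0, 0, 0, 0.102]
    - [0.06, 0, 0, 0, 0, 0, 0]
    - [0.06, 0, 0, 0, 0, 0, 0]

```text
time_s: 11.55
ee_pos: [0.5656, 0.1428, 0.2709]
tool_rot: [-0.0, 0.756, 0.654, -0.001]
contact_force: [-0.2, -0.9, 0.2]
finger_gap: 0.684
```

```bash
python3 - <<'E'
from h import *
from plant import env
import pickle
w=env.capture("wrist"); st=env.read_state(); pickle.dump((w,st),open("w8.pkl","wb"))
_,_,s,t=pickle.load(open("w7.pkl","rb"))
print(st["time_s"],st["ee_pos"])
cv2.imwrite("pics/w8.png",w["frame"][:,:,::-1])
print("tri",tri(t,(170+70/6-.4,185+95/6-.4),s,(205+85/5-.4,180+388/5-.4)))
goal(st,[.5644,.1426,.1993],np.radians(-8.5)); print(proj(w,[.5644,.1426,.1383]))
E
```

```text
11.6 [0.56570094 0.1424688  0.27124022]
tri (array([0.56310067, 0.14427967, 0.14235228]), np.float64(0.0012706302439771397))
shift [-0.     -0.0012  0.0719] turn z (tool) 0.003 cur yaw -0.1454 tilt [-1.4e-03 -5.0e-04 -1.0e+00]
[276.85398609 222.78021219]
```

View pics/w8.png

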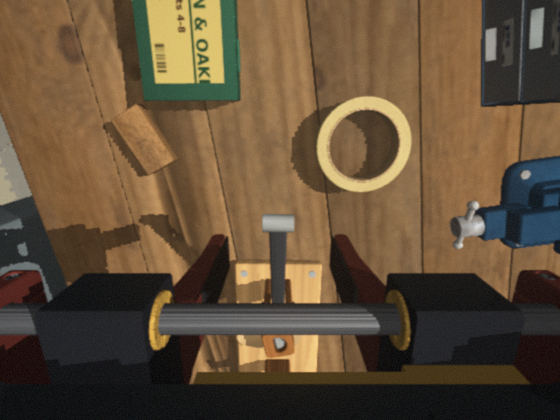

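The pin is at (278,223), within 1.5 px of the point predicted from the geometry. I'll descend and pinch its ends gently.

>>> jog_arm:
  steps:
    - [0.06, 0, -0.0008, 0.02, 0, 0, 0]
    - [0.06, 0, 0, 0.03, 0, 0, 0]
    - [0.06, 0, 0, 0.017, 0, 0, 0]
    - [0.06, 0, 0, 0.005, 0, 0, 0]
    - [0.06, 0, 0, 0, 0, 0, 0]
    - [0.018, 0, 0, 0, 0, 0, 0]
    - [0.018, 0, 0, 0, 0, 0, 0]
    - [0.018, 0, 0, 0, 0, 0, 0]
    - [0.018, 0, 0, 0, 0, 0, 0]
    - [0.018, 0, 0, 0, 0, 0, 0]
  grip_force: 8

```text
time_s: 12.6
ee_pos: [0.5646, 0.1434, 0.2004]
tool_rot: [-0.001, 0.757, 0.653, -0.0]
contact_force: [-11.9, 0.9, 5.8]
finger_gap: 0.269
```

```bash
python3 - <<'E'
from h import *
from plant import env
w=env.capture("wrist"); st=env.read_state()
print(st["time_s"],st["ee_pos"],st["finger_gap"]*.0878,st["contact_force"])
cv2.imwrite("pics/w9.png",cv2.resize(w["frame"][180:310,200:360],None,fx=4,fy=4)[:,:,::-1])
R=Rt(st); P=np.array([.5365,-.0438,0])+.06*np.array([.1478,.989,0])+[0,0,.061]
g=st["ee_pos"]+R@[0,0,.061]; d=g-P; r=np.hypot(d[:2]@[.1478,.989],d[2]); th=np.arctan2(d[2],-d[:2]@[.1478,.989]); print("r",r,"th",th,"x off",d[:2]@[.989,-.1478])
# TCP path (tool x = stand y, tool z = down), increments
ths=np.r_[2.6,np.arange(2.5,0.09,-.1)]
y=-.15*np.cos(ths); z=.15*np.sin(ths)
for a,b,c in zip(ths[1:],np.diff(y)*1,-np.diff(z)): print(round(a,2),round(b,4),round(c,4))
E
```

```text
12.65 [0.56445973 0.14340424 0.20052313] 0.024296489420244614 [-2.94072172  0.40007955  2.13838657]
r 0.1512636507868709 th 2.5957776862714583 x off -0.00011066408550394255
2.5 -0.0084 -0.0124
2.4 -0.0096 -0.0115
2.3 -0.0107 -0.0105
2.2 -0.0117 -0.0094
2.1 -0.0125 -0.0082
2.0 -0.0133 -0.0069
1.9 -0.0139 -0.0056
1.8 -0.0144 -0.0041
1.7 -0.0148 -0.0027
1.6 -0.0149 -0.0012
1.5 -0.015 0.0003
1.4 -0.0149 0.0018
1.3 -0.0146 0.0033
1.2 -0.0142 0.0047
1.1 -0.0137 0.0061
1.0 -0.013 0.0075
0.9 -0.0122 0.0087
0.8 -0.0113 0.0099
0.7 -0.0102 0.011
0.6 -0.0091 0.0119
0.5 -0.0078 0.0128
0.4 -0.0065 0.0135
0.3 -0.0051 0.0141
0.2 -0.0037 0.0145
0.1 -0.0022 0.0148
```

View pics/w9.png

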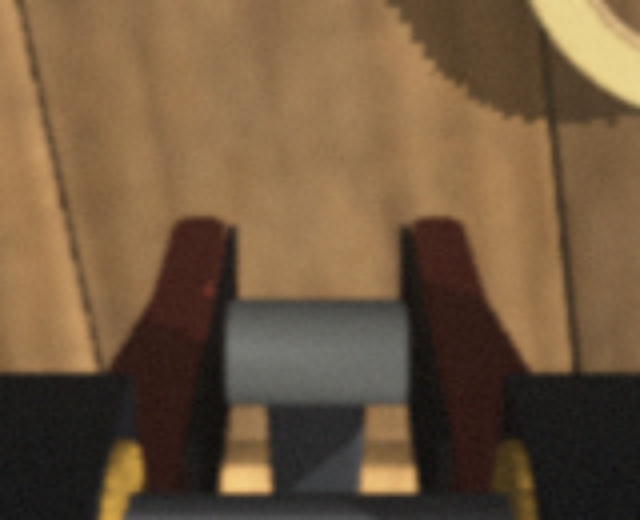

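The pin is pinched (24.3 mm) at r = 151 mm, θ ≈ 2.6, which agrees with the hinge geometry. I'll follow the arc.

>>> jog_arm:
  steps:
    - [0.018, -0.0084, 0, -0.0124, 0, 0, 0]
    - [0.018, -0.0096, 0, -0.0115, 0, 0, 0]
    - [0.018, -0.0107, 0, -0.0105, 0, 0, 0]
    - [0.018, -0.0117, 0, -0.0094, 0, 0, 0]
    - [0.018, -0.0125, 0, -0.0082, 0, 0, 0]

```text
time_s: 13.15
ee_pos: [0.5563, 0.0899, 0.2533]
tool_rot: [-0.001, 0.757, 0.653, -0.001]
contact_force: [-5.8, -0.1, -1.9]
finger_gap: 0.27
```

```bash
cat >> h.py <<'E'
def barchk(st):
    R=Rt(st); P=np.array([.5365,-.0438,0])+.06*np.array([.1478,.989,0])+[0,0,.061]
    g=st["ee_pos"]+R@[0,0,.061]; d=g-P; ys=d[:2]@[.1478,.989]
    print("t",st["time_s"],"r",np.hypot(ys,d[2]).round(4),"th",np.arctan2(d[2],-ys).round(3),"xoff",(d[:2]@[.989,-.1478]).round(4),"F",st["contact_force"].round(1),"gap",round(st["finger_gap"]*.0878,4),"tz",R[:,2].round(4))
E
python3 - <<'E'
from h import *
from plant import env
w=env.capture("wrist"); st=env.read_state(); barchk(st)
cv2.imwrite("pics/w10.png",cv2.resize(w["frame"][180:310,200:360],None,fx=4,fy=4)[:,:,::-1])
E
```

```text
t 13.2 r 0.1513 th 2.075 xoff -0.0002 F [-8.3  0.5  0.5] gap 0.0237 tz [-0.0016 -0.0017 -1.    ]
```

View pics/w10.png

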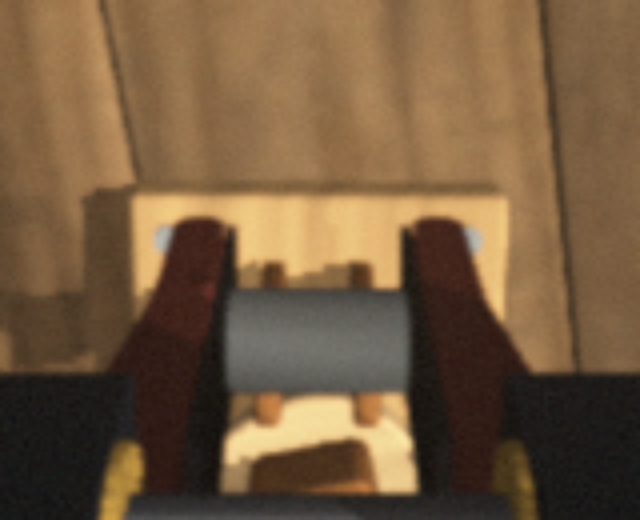

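The pin is still held and tracks the arc. I'll continue over the top.

>>> jog_arm:
  steps:
    - [0.018, -0.0133, 0, -0.0069, 0, 0, 0]
    - [0.018, -0.0139, 0, -0.0056, 0, 0, 0]
    - [0.018, -0.0144, 0, -0.0041, 0, 0, 0]
    - [0.018, -0.0148, 0, -0.0027, 0, 0, 0]
    - [0.018, -0.0149, 0, -0.0012, 0, 0, 0]
    - [0.018, -0.015, 0, 0.0003, 0, 0, 0]
    - [0.018, -0.0149, 0, 0.0018, 0, 0, 0]
    - [0.018, -0.0146, 0, 0.0033, 0, 0, 0]
    - [0.018, -0.0142, 0, 0.0047, 0, 0, 0]

```text
time_s: 14.1
ee_pos: [0.5367, -0.0393, 0.2637]
tool_rot: [-0.001, 0.757, 0.653, -0.001]
contact_force: [-6.8, 0.6, 0.3]
finger_gap: 0.274
```

```bash
python3 - <<'E'
from h import *
from plant import env
w=env.capture("wrist"); st=env.read_state(); barchk(st)
cv2.imwrite("pics/w11.png",cv2.resize(w["frame"][180:310,200:360],None,fx=4,fy=4)[:,:,::-1])
E
```

```text
t 14.15 r 0.1521 th 1.182 xoff -0.0007 F [-8.4 -0.4  3. ] gap 0.0237 tz [-0.0035 -0.0023 -1.    ]
```

View pics/w11.png

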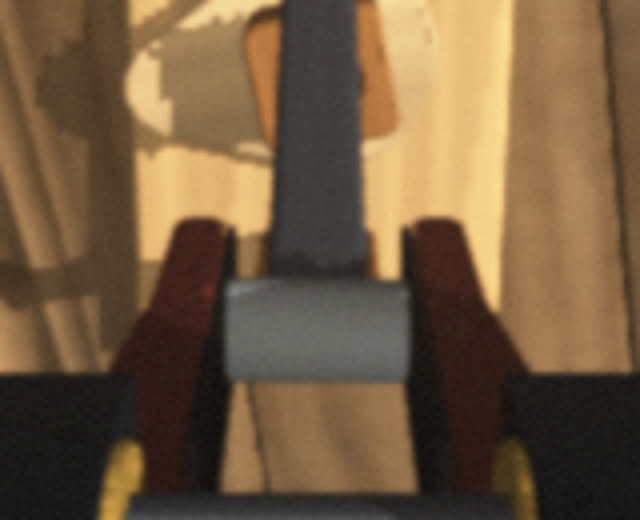

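>>> jog_arm:
  steps:
    - [0.018, -0.0137, -0.0005, 0.0061, 0, 0, 0]
    - [0.018, -0.013, 0, 0.0075, 0, 0, 0]
    - [0.018, -0.0122, 0, 0.0087, 0, 0, 0]
    - [0.018, -0.0113, 0, 0.0099, 0, 0, 0]
    - [0.018, -0.0102, 0, 0.011, 0, 0, 0]
    - [0.018, -0.0091, 0, 0.0119, 0, 0, 0]
    - [0.018, -0.0078, 0, 0.0128, 0, 0, 0]

```text
time_s: 14.85
ee_pos: [0.5249, -0.1159, 0.195]
tool_rot: [-0.0, 0.758, 0.653, -0.001]
contact_force: [-6.0, 0.4, 1.1]
finger_gap: 0.274
```

>>> jog_arm:
  steps:
    - [0.018, -0.0065, 0, 0.0135, 0, 0, 0]
    - [0.018, -0.0051, 0, 0.0141, 0, 0, 0]
    - [0.018, -0.0037, 0, 0.0145, 0, 0, 0]
    - [0.018, 0, 0, 0, 0, 0, 0]

```text
time_s: 15.25
ee_pos: [0.5226, -0.1311, 0.151]
tool_rot: [-0.001, 0.758, 0.653, -0.002]
contact_force: [-5.3, -1.8, 0.1]
finger_gap: 0.272
```

```bash
python3 - <<'E'
from h import *
from plant import env
w=env.capture("wrist"); s=env.capture("side"); st=env.read_state(); barchk(st)
cv2.imwrite("pics/w12.png",cv2.resize(w["frame"][50:310,180:380],None,fx=2.3,fy=2.3)[:,:,::-1])
cv2.imwrite("pics/s12.png",cv2.resize(s["frame"][150:290,210:370],None,fx=4,fy=4,interpolation=cv2.INTER_CUBIC)[:,:,::-1])
E
```

```text
t 15.35 r 0.1512 th 0.205 xoff -0.001 F [-8.3 -2.6  0.4] gap 0.0241 tz [-0.0038 -0.0015 -1.    ]
```

View pics/w12.png

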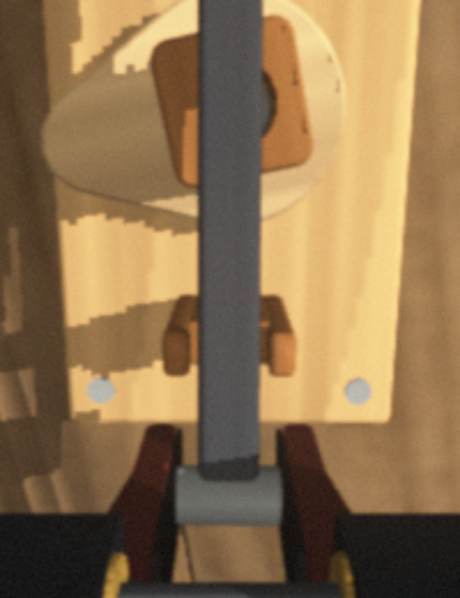

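View pics/s12.png

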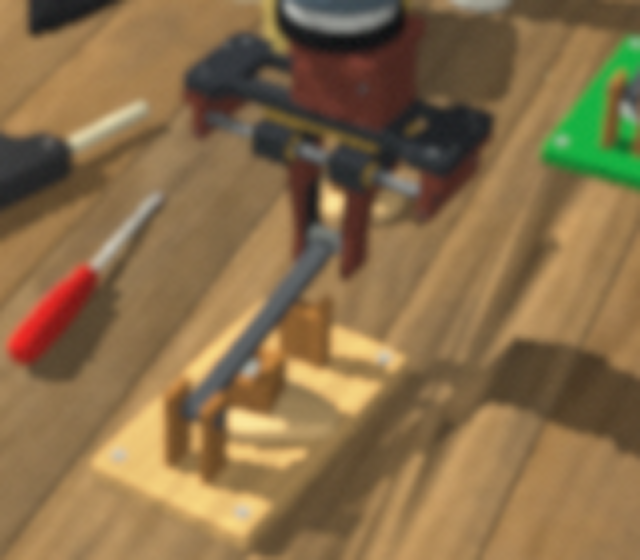

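The bar is in line with the fork slot, with its end between the prongs. I'll lower a little more and let it drop.

>>> jog_arm:
  steps:
    - [0.018, -0.0022, -0.0005, 0.0148, 0, 0, 0]
    - [0.018, 0, 0, 0, 0, 0, 0]
    - [0.05, 0, 0, 0, 0, 0, 0]
    - [0.05, 0, 0, 0, 0, 0, 0]
    - [0.05, 0, 0, 0, 0, 0, 0]
    - [0.05, 0, 0, 0, 0, 0, 0]
    - [0.05, 0, 0, -0.02, 0, 0, 0]
    - [0.05, 0, 0, -0.04, 0, 0, 0]
    - [0.05, 0, 0, -0.04, 0, 0, 0]
    - [0.05, 0, 0, 0, 0, 0, 0]

```text
time_s: 16.35
ee_pos: [0.5252, -0.1318, 0.2453]
tool_rot: [0.005, 0.757, 0.653, 0.003]
contact_force: [0.1, -0.1, 0.3]
finger_gap: 0.572
```

```bash
python3 - <<'E'
from h import *
from plant import env
w=env.capture("wrist"); s=env.capture("side"); st=env.read_state(); print(st["time_s"],st["ee_pos"],st["contact_force"],proj(w,np.array([.5365,-.0438,.061])-.09*np.array([.1478,.989,0])))
cv2.imwrite("pics/w13.png",w["frame"][:,:,::-1])
cv2.imwrite("pics/s13.png",cv2.resize(s["frame"][150:290,210:370],None,fx=4,fy=4,interpolation=cv2.INTER_CUBIC)[:,:,::-1])
E
```

```text
16.45 [ 0.52393702 -0.13136768  0.23935392] [ 8.76264975e-05 -2.26918978e-01  1.96153602e-01] [274.00866156 204.83152679]
```

View pics/w13.png

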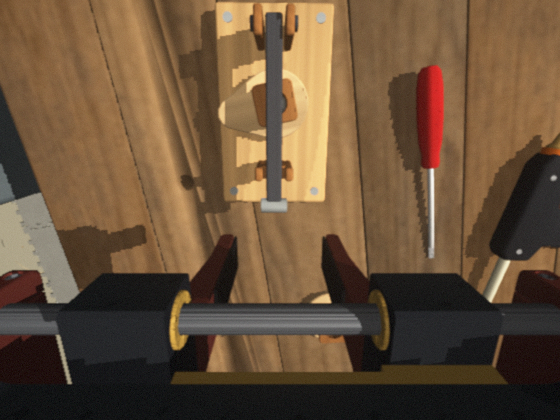

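View pics/s13.png

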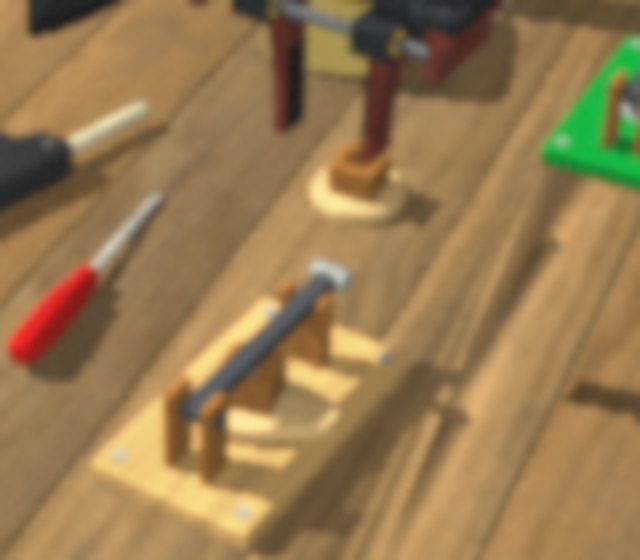

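```bash
python3 - <<'E'
from h import *
from plant import env
s=env.capture("side"); w=env.capture("wrist")
for a in (0,.05,.1):
  o=np.array([.5365,-.0438,0]); y=np.array([.1478,.989,0]); P=o+(.06-.15*np.cos(a))*y+[0,0,.061+.15*np.sin(a)]
  print(a,proj(s,P),proj(w,P))
print("observed side pin",210+329/4,150+274/4)
p,e=tri(s,(210+329/4-.4,150+274/4-.4),w,(274,205.5)); print(p,e)
E
```

```text
0 [291.34102232 218.47671714] [278.22011454 207.78576269]
0.05 [291.41087776 216.11023288] [278.19505187 210.03850813]
0.1 [291.40376035 213.80650105] [278.16894319 211.9962228 ]
observed side pin 292.25 218.5
[ 0.5201661  -0.12859099  0.0660713 ] 0.0002652769402713106
```

The side view puts the pin at row 218.5, and row 218.5 is predicted for a level bar. The gripper is well clear, so I'm handing in.

```bash
python3 -c "
from plant import env
print(env.sign_off(), env.read_state()['time_s'])"
```

```text
the job is handed in; nothing more can be done
the job is handed in; nothing more can be done
```

The egg cam is seated on the spindle with the flats matched, and the keeper bar is level in its catch above it. I handed in at about 16.6 s of the 51 s allowed; sign-off gives no verdict.

- **Cam:** I gripped it by the hub and turned it to match the spindle flat, at a heading of about 183°. While the bar was still open I lowered it until it met the collar. Contact came at the expected height (TCP z 0.1126 m, 0.1127 expected) with about 10 N. Afterwards the hub top measured about 35 mm wide at its seated height.
- **Keeper bar:** I pinched the thumb pin at its ends and carried it over the top. I released it about 0.1 rad above level so it dropped between the fork prongs.
- **Last checks:** In the side view the pin sat at row 218.5, which is the row predicted for a level bar. The gripper was clear and I saw no sign that the disc or the other things had moved.
- **Disagreements:** A last triangulation put the pin about 5 mm higher than level, but it mixed a pixel from an earlier picture with a slightly different camera pose, so I set it aside. While I held the pin there was a steady sideways load of up to about 12 N, from about 1 mm of misalignment.

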